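# Seat the finished robot bust in its keyed display stand

### The job

Lift the white robot bust with the yellow crest, turn it so that the flat side of its D-shaped plinth matches the yellow flat side of the recess in the round aluminium display stand, and set it fully home in the recess, upright, then let go. Put it down rather than dropping it, and leave the tan bust and the blue bust standing where they are.

Things in the scene. Friction and masses are not known exactly. Their poses are not given: they have to be found in the camera images.
- hero_head (a point): White robot bust, yellow crest, 94 mm tall, loose, 0.18 kg. Point: head centre on the plinth's axis, 64 mm above its underside. z up; face and plinth flat look to -x; y ear to ear. Grip the head here along y, 46 mm over flat ear pads 26 mm square. Shoulders end 32 mm, head 84 mm up. Plinth: 14 mm thick D, radius 40 mm, flat 20 mm from the axis.
- recess (a point): Fixed aluminium stand, a disc 132 mm wide, 18 mm high, with a D-shaped recess 10 mm deep. Point: centre of the recess floor, 8 mm above the table, on the disc's axis. z up; the flat (yellow block) is on the -x side, 26 mm off; round wall radius 46 mm. With equal axes the plinth has 6 mm play all round; home, the bust's underside lies on this floor.
- tan_head (a point): Bystander, leave alone: plain tan robot bust without crest, 84 mm tall, plinth 80 mm wide, loose. Point: centre of its head, 64 mm above its underside; z up, face to -x.
- navy_head (a point): Bystander, leave alone: blue robot bust with a red crest, 94 mm tall, plinth 80 mm wide, loose. Point: centre of its head, 64 mm above its underside; z up, face to -x.

How it is judged:
By the outcome, as a careful person would: the job done as asked, in the order asked, and still so for the second after the job is handed in, with the robot touching nothing.
It also fails if it takes over 38 s, if anything falls off the work surface, if the arm or the gripper's body presses on something with over 40 N, if the wrist force passes 120 N, or if a joint passes its speed limit or range.

### The arm

A 6-joint arm with a two-finger parallel gripper is mounted at the origin on the work surface. World frame = base frame: x ahead of the robot, y to its left, z up, the work surface at z = 0. Lengths are in mm, angles in rad, forces in N, time in s.
With the tool pointing down it reaches from about 425 to 1125 mm from the base axis. Payload 14.9 kg.
Tool frame: the origin (TCP) lies midway between the tips of the shut fingers; the grasp point (between the pads) lies 19 mm behind it; z points along the fingers, y is the line along which they close (so a half turn about z gives the same grasp; the last joint's range is limited). The gripper opens to 91 mm and grips with 3 to 60 N. Pads are 32 mm wide; open, the fingers measure 118 mm over their backs; the gripper's body (76 mm by 178 mm) begins 60 mm behind the grasp point.
Start: joints at [-1.334, 0.379, 1.734, -0, 1.028, -0.033], TCP at [186.572, -674.692, 213.932] pointing down, gripper open.
Joint ranges: [-2.77, 2.77], [-0.74, 2.19], [0, 2.66], [-1.06, 4.2], [0.31, 2.87], [-3.08, 3.08]. Speed limits (rad/s): [1.89, 1.89, 2.39, 3.14, 3.14, 3.14].

### API

Orientations are given as a unit quaternion [w, x, y, z].
In Python, from plant import * gives the robot as it stands. The module is installed in compiled form; this text tells all that it offers.
- The arm moves only by the tool jog_arm, never from a script. Its argument "motion" is a list of rows, each an object with "offset": the shift along the tool's x, y, z in m, a list of three; "turn": the turn, a rotation vector about the tool's x, y, z in rad, a list of three. In form: [{"offset": [x, y, z], "turn": [rx, ry, rz]}, ...]. A call has 1 to 10 rows; each row shifts and turns the commanded pose from where the row before left it, along the tool's axes as they then stand; what a row does not reach is not made up. A row lasts 1/8 s, in which the tool goes at most 62.5 mm and 10.7 degrees, less where a joint would pass 70% of its speed; a pose out of reach is approached as far as the arm can. A call with a gripper value outside its range is refused whole. "fingers" is the finger opening in m, from 0 to 0.0912, set as the call begins (left out, the last holds). The fingers move at their own pace and stop on an object; "force" is the grip in N (left out, the last holds). Time passes only in rows, so rows that do not move let the fingers close. It gives the time, the measured TCP pose, the force, the opening and the grip force at its end, in the units of the state.
- get_state(): the state, without advancing time (a new reading comes with each control period).
- grab_frame(name): name is "scene" or "top" or "wrist"; returns the picture (400x640x3 uint8, blue, green, red); there is no depth.
- camera_params(name): a dict with "fov_y" (degrees; the focal length in pixels is half the picture's height over the tangent of half this angle, whatever the lens; pixels are square), "cx", "cy" (the principal point, pixels), "D" ([k1, k2, p1, p2, k3] as OpenCV has them; the pictures are not rectified), "extrinsics" (4x4, takes a point from camera to world coordinates); the wrist camera has in their place "hand_eye" (4x4, takes a point from camera to tool coordinates, whose origin is the TCP and whose axes are the flange's). Camera axes: x right, y up, looking along -z (the intrinsics and any distortion apply to the point x, -y, -z); pixel columns grow to the right and rows downward; lengths in mm; the calibration is good to about 2 mm. A picture is of the moment at which its call begins: read the wrist's pose just before it. camera_params takes no time and is no camera call.
- finish_job(): hands the job in; it is judged then, once.
Trained networks look in the newest picture that a camera, given by its name, has taken for a name from the list of things; names that differ only in an ending like _2 or _b are one class to them, and where a whole thing is asked for, a point or a joint stands for the part that bears it (a point fixed in the world has none). Each returns a list of dicts, best first, with "conf" (0 to 1); they miss things now and then, are a little off and sometimes report something else, mostly with a low value. They report only what shows in the picture. A call takes as long as a camera call.
- look_for(camera, target): "xyz" ([x, y, z] in mm, in world coordinates, good to about 4 mm: the middle of the surface that is visible of it).
- mark_of(camera, target): "xyz" ([x, y, z] in mm, in world coordinates, good to about 4 mm: a listed point, or the origin of a listed thing).
The state is a dict: "time_s": time; "joint_positions": joint angles; "joint_vel": joint speeds; "joint_efforts": joint torques, N m; "position": TCP position; "ee_rot": TCP orientation; "wrist_force": force on the tool from outside, world axes, zero at the start; "ft_torque": the same for the moment, N m; "opening": opening from 0.0 (shut) to 1.0 (fully open); "finger_force": force on a finger pad.
Only numpy, scipy, OpenCV 4.12 (cv2) and the standard library are available. Lean on these libraries where they do the work, as an engineer would, in place of code of your own. Each camera call takes 0.05 s, during which the arm holds its last target. There are 200 camera calls.

## Working session

There is one attempt and no reset: what is moved stays moved. The work goes in short steps, Python scripts to look and compute and a tool call to move; the robot and the scene stay as the last step left them, time stands still between calls to the robot, and variables do not carry over. Pictures are saved under pics/ and viewed, at most 10 in all, crops included, and the job is handed in when it is done.

Besides the shell and the picture viewer there is one more tool, called after "Request:" in YAML: its name, and indented under it one key for each argument. jog_arm: Moves the arm, as the interface text tells. Its arguments: {"type":"object","properties":{"motion":{"type":"array"},"fingers":{"type":"number"},"force":{"type":"number"}},"required":["motion"]}

```bash
mkdir -p pics; python3 - <<'E'
from plant import *
import cv2,numpy as np
s=get_state();print({k:np.round(v,3) for k,v in s.items()})
for c in("scene","top"):
    cv2.imwrite(f"pics/{c}1.png",grab_frame(c))
    p=camera_params(c);print(c,p["fov_y"],p["cx"],p["cy"],p["D"],np.round(p["extrinsics"],3).tolist())
    for t in("hero_head","recess","tan_head","navy_head"):
        print(c,t,[(np.round(d["xyz"]),round(d["conf"],2)) for d in mark_of(c,t)][:3])
print(camera_params("wrist"))
print(get_state()["time_s"])
E
```

```text
{'time_s': np.float64(0.0), 'joint_positions': array([-1.334,  0.379,  1.735,  0.   ,  1.029, -0.033]), 'joint_vel': array([-0.   ,  0.001, -0.   , -0.   ,  0.003,  0.001]), 'joint_efforts': array([-0.0000e+00, -7.6372e+01, -4.3436e+01,  6.5000e-02,  4.2000e-02,
       -0.0000e+00]), 'position': array([ 186.474, -674.309,  213.307]), 'ee_rot': array([-0.001,  0.991,  0.134, -0.   ]), 'wrist_force': array([ 0.048,  0.554, -0.208]), 'ft_torque': array([ 0.04 , -0.   , -0.006]), 'finger_force': np.float64(0.0), 'opening': np.float64(0.999)}
scene 46.61224305655836 320.25721392261744 197.66400077870873 [0.03256151 0.         0.         0.         0.        ] [[0.487, -0.672, 0.558, 1183.042], [0.873, 0.374, -0.312, -346.014], [0.001, 0.639, 0.769, 945.161], [0.0, 0.0, 0.0, 1.0]]
scene hero_head [(array([447.,  78.,  65.]), 0.57)]
scene recess [(array([ 534., -242.,    5.]), 0.85), (array([473., 314.,  66.]), 0.32)]
scene tan_head [(array([473., 315.,  63.]), 0.56)]
scene navy_head [(array([472., 316.,  64.]), 0.67), (array([624., 210.,  65.]), 0.58)]
top 57.05110975065042 320.53199205236
[... 224 characters left out ...]
ray([445.,  76.,  63.]), 0.93)]
top recess [(array([ 532., -239.,   10.]), 0.7)]
top tan_head [(array([ 529., -243.,    8.]), 0.45)]
top navy_head [(array([624., 203.,  62.]), 0.94)]
{'fov_y': 58.73854588995787, 'cx': 318.96713053932797, 'cy': 200.86013633158962, 'D': array([-0.08196274,  0.        ,  0.        ,  0.        ,  0.        ]), 'hand_eye': array([[ 1.15688803e-03,  9.64761860e-01,  2.63122053e-01,
         7.43945319e+01],
       [ 9.99997898e-01, -6.70700050e-04, -1.93757901e-03,
        -5.66931866e-01],
       [-1.69282635e-03,  2.63123741e-01, -9.64760608e-01,
        -1.70342959e+02],
       [ 0.00000000e+00,  0.00000000e+00,  0.00000000e+00,
         1.00000000e+00]])}
0.5
```

View pics/top1.png

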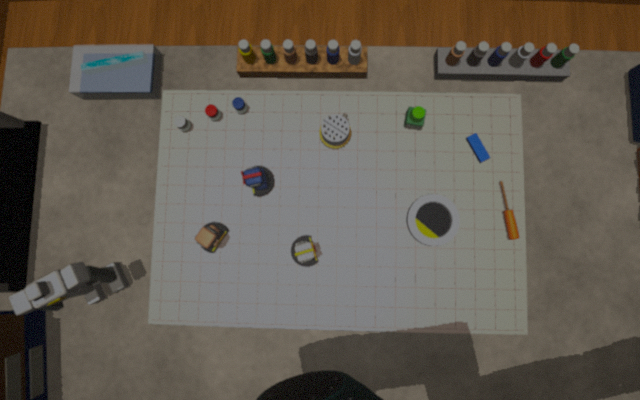

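View pics/scene1.png

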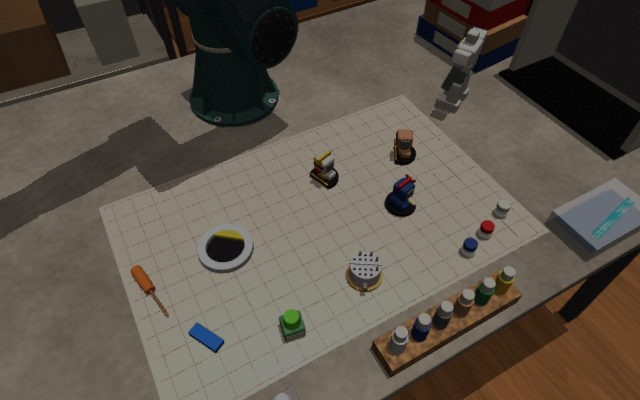

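The top view shows the hero at about (306,251), the stand at (432,220) with its yellow flat lower left, tan at (211,237) and navy at (257,180). Next I'll measure headings in rectified crops.

```bash
cat > h.py <<'E'
from plant import *
import cv2,numpy as np
from scipy.spatial.transform import Rotation as R
def K(p):
    f=200/np.tan(np.radians(p["fov_y"]/2));return np.array([[f,0,p["cx"]],[0,f,p["cy"]],[0,0,1]])
def tool(s=None):
    s=s or get_state();q=s["ee_rot"];T=np.eye(4);T[:3,:3]=R.from_quat(np.r_[q[1:],q[0]]).as_matrix();T[:3,3]=s["position"];return T
def ext(c,T=None):
    p=camera_params(c);return p["extrinsics"] if c!="wrist" else T@p["hand_eye"]
def proj(c,P,T=None):
    p=camera_params(c);E=np.linalg.inv(ext(c,T));X=np.asarray(P,float).reshape(-1,3)@E[:3,:3].T+E[:3,3]
    return cv2.projectPoints(X*[1,-1,-1],np.zeros(3),np.zeros(3),K(p),p["D"])[0][:,0]
def rect(c,img,x,y,z,half=70,n=380,T=None):
    "picture of the plane z: +x up, +y left"
    g=np.linspace(-half,half,n);V,U=np.meshgrid(-g,-g,indexing="ij")
    uv=proj(c,np.c_[(x+V).ravel(),(y+U).ravel(),np.full(n*n,z)],T).reshape(n,n,2).astype(np.float32)
    return cv2.remap(img,uv[...,0],uv[...,1],cv2.INTER_CUBIC)
E
python3 - <<'E'
from h import *
i=cv2.imread("pics/top1.png");s=cv2.imread("pics/scene1.png")
a=rect("top",i,446,77,30);b=rect("top",i,533,-241,18,90)
c=cv2.resize(s[140:200,290:360],(443,380),interpolation=3)
o=np.hstack([a,b]);cv2.imwrite("pics/r1.png",np.clip(o*1.6,0,255).astype(np.uint8))
hsv=cv2.cvtColor(b,cv2.COLOR_BGR2HSV);m=cv2.inRange(hsv,(20,120,80),(35,255,255))
v,u=np.nonzero(m);print("yellow",len(u),533+90-v.mean()*180/379,-241+90-u.mean()*180/379)
r=cv2.minAreaRect(np.c_[u,v].astype(np.float32));print(r)
cv2.imwrite("pics/s2.png",np.clip(c*1.6,0,255).astype(np.uint8))
E
```

```text
yellow 4792 504.3104955048211 -220.98051942331324
((145.0009765625, 252.4188232421875), (149.30270385742188, 43.24656295776367), 39.340518951416016)
```

View pics/r1.png

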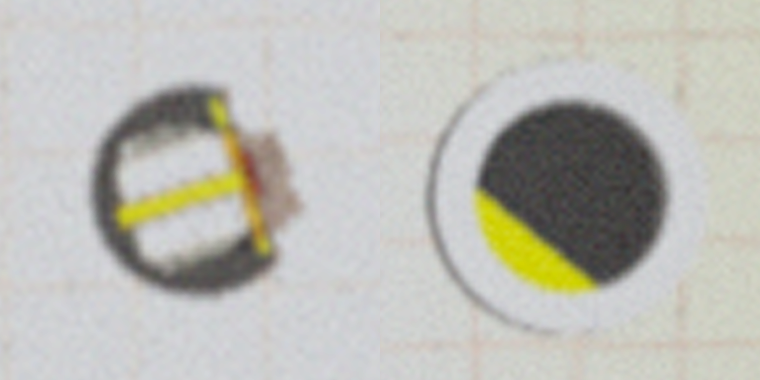

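View pics/s2.png

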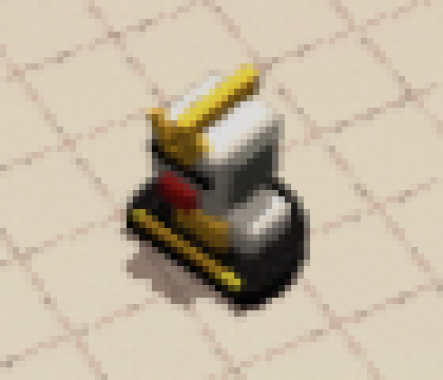

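The hero's flat faces about -73° and the recess flat about +141°, so the bust needs a turn of about -145° in world. I'll go to the hero by way of a point further out, then turn.

Request:
jog_arm:
  motion:
    - {"offset": [0.0402, -0.0278, 0], "turn": [0, 0, 0]}
    - {"offset": [0.0402, -0.0278, 0], "turn": [0, 0, 0]}
    - {"offset": [0.0402, -0.0278, 0], "turn": [0, 0, 0]}
    - {"offset": [0.0402, -0.0278, 0], "turn": [0, 0, 0]}
    - {"offset": [0.0402, -0.0278, 0], "turn": [0, 0, 0]}
    - {"offset": [0.0402, -0.0278, 0], "turn": [0, 0, 0]}
    - {"offset": [0.0402, -0.0278, 0], "turn": [0, 0, 0]}
    - {"offset": [0.0402, -0.0278, 0], "turn": [0, 0, 0]}
    - {"offset": [0.0402, -0.0278, 0], "turn": [0, 0, 0]}
    - {"offset": [0.0402, -0.0278, 0], "turn": [0, 0, 0]}
  fingers: 0.0912

```text
time_s: 1.75
position: [500.9, -298.3, 214.2]
ee_rot: [0.0, 0.991, 0.134, 0.0]
wrist_force: [-0.1, 0.1, 1.2]
opening: 0.998
finger_force: 0.0
```

Request:
jog_arm:
  motion:
    - {"offset": [0.005, -0.038, 0], "turn": [0, 0, 0]}
    - {"offset": [0.005, -0.038, 0], "turn": [0, 0, 0]}
    - {"offset": [0.005, -0.038, 0], "turn": [0, 0, 0]}
    - {"offset": [0.005, -0.038, 0], "turn": [0, 0, 0]}
    - {"offset": [0.005, -0.038, 0], "turn": [0, 0, 0]}
    - {"offset": [0.005, -0.038, 0], "turn": [0, 0, 0]}
    - {"offset": [0.005, -0.038, 0], "turn": [0, 0, 0]}
    - {"offset": [0.005, -0.038, 0], "turn": [0, 0, 0]}
    - {"offset": [0.005, -0.038, 0], "turn": [0, 0, 0]}
    - {"offset": [0.005, -0.038, 0], "turn": [0, 0, 0]}

```text
time_s: 3.0
position: [446.6, 81.2, 214.2]
ee_rot: [-0.0, 0.991, 0.134, 0.0]
wrist_force: [0.2, -0.3, -0.2]
opening: 0.998
finger_force: 0.0
```

Request:
jog_arm:
  motion:
    - {"offset": [0, 0, 0], "turn": [0, 0, -0.16]}
    - {"offset": [0, 0, 0], "turn": [0, 0, -0.16]}
    - {"offset": [0, 0, 0], "turn": [0, 0, -0.16]}
    - {"offset": [0, 0, 0], "turn": [0, 0, -0.16]}
    - {"offset": [0, 0, 0], "turn": [0, 0, -0.16]}
    - {"offset": [0, 0, 0], "turn": [0, 0, -0.16]}
    - {"offset": [0, 0, 0], "turn": [0, 0, -0.16]}
    - {"offset": [0, 0, 0], "turn": [0, 0, -0.16]}
    - {"offset": [0, 0, 0], "turn": [0, 0, -0.16]}
    - {"offset": [0, 0, 0], "turn": [0, 0, -0.16]}

```text
time_s: 4.25
position: [446.9, 80.0, 214.1]
ee_rot: [0.0, 0.592, 0.806, 0.0]
wrist_force: [-1.1, 0.0, -0.5]
opening: 1.001
finger_force: 0.0
```

```bash
python3 - <<'E'
from h import *
s=get_state();T=tool(s);i=grab_frame("wrist");cv2.imwrite("pics/w1.png",i)
print(s["time_s"],s["joint_positions"].round(3) if hasattr(s["joint_positions"],"round") else s["joint_positions"],T.round(3).tolist())
h=mark_of("wrist","hero_head");print([(np.round(d["xyz"],1),d["conf"]) for d in h])
print([(np.round(d["xyz"],1),d["conf"]) for d in mark_of("wrist","hero_head")])
o=np.hstack([rect("wrist",i,446,77,14,T=T),rect("wrist",i,446,77,84,T=T)])
cv2.imwrite("pics/w1r.png",np.clip(o*1.4,0,255).astype(np.uint8))
E
```

```text
4.25 [ 0.126 -0.024  2.217 -0.     0.948 -0.178] [[-0.3, 0.954, 0.0, 446.873], [0.954, 0.3, 0.0, 79.986], [-0.0, 0.0, -1.0, 214.061], [0.0, 0.0, 0.0, 1.0]]
[(array([449.2,  76.3,  63.2]), 0.7)]
[(array([449.2,  76.3,  63.2]), 0.7)]
```

View pics/w1r.png

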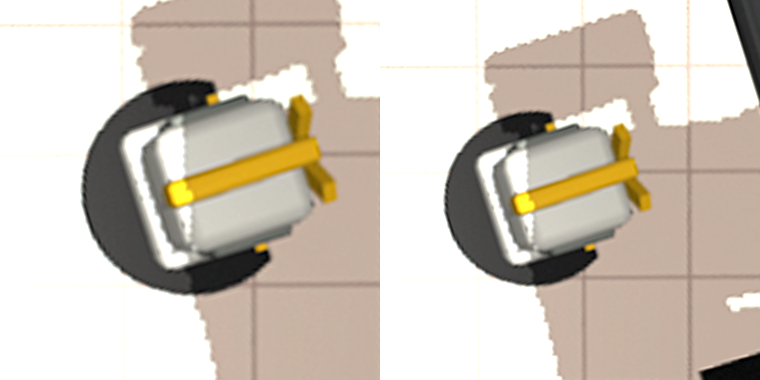

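The wrist view, rectified at z=14, puts the plinth's centre at about px (191,187), which is (447.4,76.7), with the face at -72.5°. The tool is already aligned to that, so I'll shift -3.3 mm in tool x and descend 169 mm.

Request:
jog_arm:
  motion:
    - {"offset": [-0.0033, -0.0005, 0.03], "turn": [0, 0, 0]}
    - {"offset": [0, 0, 0.03], "turn": [0, 0, 0]}
    - {"offset": [0, 0, 0.03], "turn": [0, 0, 0]}
    - {"offset": [0, 0, 0.03], "turn": [0, 0, 0]}
    - {"offset": [0, 0, 0.025], "turn": [0, 0, 0]}
    - {"offset": [0, 0, 0.015], "turn": [0, 0, 0]}
    - {"offset": [0, 0, 0.009], "turn": [0, 0, 0]}
    - {"offset": [0, 0, 0], "turn": [0, 0, 0]}

```text
time_s: 5.4
position: [447.3, 76.7, 44.9]
ee_rot: [-0.0, 0.594, 0.804, -0.0]
wrist_force: [0.3, 0.4, 0.0]
opening: 0.999
finger_force: 0.0
```

Request:
jog_arm:
  motion:
    - {"offset": [0, 0, 0], "turn": [0, 0, 0]}
    - {"offset": [0, 0, 0], "turn": [0, 0, 0]}
    - {"offset": [0, 0, 0], "turn": [0, 0, 0]}
    - {"offset": [0, 0, 0], "turn": [0, 0, 0]}
    - {"offset": [0, 0, 0], "turn": [0, 0, 0]}
    - {"offset": [0, 0, 0], "turn": [0, 0, 0]}
    - {"offset": [0, 0, 0], "turn": [0, 0, 0]}
    - {"offset": [0, 0, 0], "turn": [0, 0, 0]}
  fingers: 0.03
  force: 25

```text
time_s: 6.4
position: [447.3, 76.7, 45.0]
ee_rot: [-0.0, 0.594, 0.805, -0.0]
wrist_force: [-1.9, 0.3, 4.5]
opening: 0.502
finger_force: 25.0
```

Request:
jog_arm:
  motion:
    - {"offset": [0, 0, -0.01], "turn": [0, 0, 0]}
    - {"offset": [0, 0, -0.025], "turn": [0, 0, 0]}
    - {"offset": [0, 0, -0.035], "turn": [0, 0, 0]}
    - {"offset": [-0.02, -0.006, -0.03], "turn": [0, 0, 0]}
    - {"offset": [-0.04, -0.012, 0], "turn": [0, 0, 0]}
    - {"offset": [-0.04, -0.012, 0], "turn": [0, 0, 0]}
    - {"offset": [-0.04, -0.013, 0], "turn": [0, 0, 0]}
    - {"offset": [-0.04, -0.013, 0], "turn": [0, 0, 0]}
    - {"offset": [-0.039, -0.012, 0], "turn": [0, 0, 0]}
    - {"offset": [-0.02, -0.006, 0], "turn": [0, 0, 0]}

```text
time_s: 7.65
position: [446.8, -175.3, 145.5]
ee_rot: [0.0, 0.594, 0.804, 0.0]
wrist_force: [0.3, 0.8, -2.1]
opening: 0.499
finger_force: 25.0
```

Request:
jog_arm:
  motion:
    - {"offset": [0, 0, 0], "turn": [0, 0, 0.16]}
    - {"offset": [0, 0, 0], "turn": [0, 0, 0.16]}
    - {"offset": [0, 0, 0], "turn": [0, 0, 0.16]}
    - {"offset": [0, 0, 0], "turn": [0, 0, 0.16]}
    - {"offset": [0, 0, 0], "turn": [0, 0, 0.16]}
    - {"offset": [0, 0, 0], "turn": [0, 0, 0.16]}
    - {"offset": [0, 0, 0], "turn": [0, 0, 0.16]}
    - {"offset": [0, 0, 0], "turn": [0, 0, 0.16]}
    - {"offset": [0, 0, 0], "turn": [0, 0, 0.16]}
    - {"offset": [0, 0, 0], "turn": [0, 0, 0.16]}

```text
time_s: 8.9
position: [446.9, -173.5, 145.4]
ee_rot: [0.0, 0.991, 0.132, 0.0]
wrist_force: [0.3, 0.1, -0.9]
opening: 0.503
finger_force: 25.0
```

Request:
jog_arm:
  motion:
    - {"offset": [0, 0, 0], "turn": [0, 0, 0.16]}
    - {"offset": [0, 0, 0], "turn": [0, 0, 0.16]}
    - {"offset": [0, 0, 0], "turn": [0, 0, 0.16]}
    - {"offset": [0, 0, 0], "turn": [0, 0, 0.16]}
    - {"offset": [0, 0, 0], "turn": [0, 0, 0.16]}
    - {"offset": [0, 0, 0], "turn": [0, 0, 0.14]}
    - {"offset": [0, 0, 0], "turn": [0, 0, 0]}

```text
time_s: 9.78
position: [446.9, -173.5, 145.3]
ee_rot: [0.0, 0.945, -0.328, 0.0]
wrist_force: [0.3, -0.1, -1.8]
opening: 0.502
finger_force: 25.0
```

```bash
python3 - <<'E'
from h import *
s=get_state();T=tool(s);i=grab_frame("wrist");cv2.imwrite("pics/w2.png",i)
print(s["time_s"],s["opening"],s["joint_positions"],T.round(3).tolist(), np.degrees(np.arctan2(T[1,0],T[0,0])))
for t in("recess","hero_head"):print(t,[(np.round(d["xyz"],1),d["conf"]) for d in mark_of("wrist",t)])
r=rect("wrist",i,533,-241,18,75,380,T=T)
cv2.imwrite("pics/w2r.png",np.hstack([np.clip(r*1.3,0,255).astype(np.uint8),cv2.resize(i,(608,380))[:, :410]]))
hsv=cv2.cvtColor(r,cv2.COLOR_BGR2HSV);m=cv2.inRange(hsv,(18,130,80),(35,255,255))
n,l,st,c=cv2.connectedComponentsWithStats(m);k=1+st[1:,4].argmax();v,u=np.nonzero(l==k)
P=np.c_[533+75-v*150/379,-241+75-u*150/379];print("yellow c",P.mean(0),len(u),cv2.minAreaRect(P.astype(np.float32)))
E
```

```text
9.775 0.502467902058736 [-4.18872770e-01  1.34456772e-01  2.20580148e+00  5.45408441e-06
  8.01176962e-01  1.82121476e+00] [[0.784, -0.62, 0.0, 446.927], [-0.62, -0.784, -0.0, -173.475], [0.0, -0.0, -1.0, 145.267], [0.0, 0.0, 0.0, 1.0]] -38.34777894913056
recess [(array([ 530.8, -243.3,    6.5]), 0.82)]
hero_head [(array([ 445.1, -172.6,  166.1]), 0.93)]
yellow c [ 504.75795261 -220.2335098 ] 7033 ((503.4394226074219, -218.9730682373047), (75.71640014648438, 20.692476272583008), 50.792823791503906)
```

View pics/w2r.png

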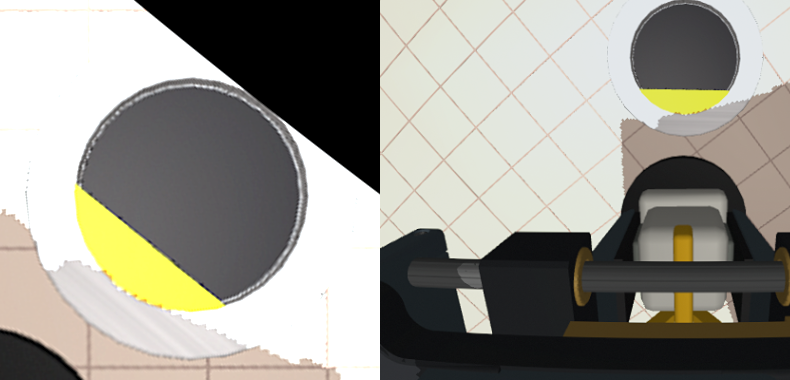

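```bash
python3 - <<'E'
from h import *
i=cv2.imread("pics/w2.png");T=tool()
P=[(T@[r,0,45,1])[:3] for r in(36,38,40,42,44)]
print(proj("wrist",P,T))
print(cv2.cvtColor(i,cv2.COLOR_BGR2GRAY)[150:180,319])
x=T[:3,:2].T@(np.array([531.2,-242.2,0])-T[:3,3]*[1,1,0]);print(x)
E
```

```text
[[319.49283197 168.43247489]
 [319.49780033 165.20291075]
 [319.50278386 161.95922976]
 [319.5077824  158.70147512]
 [319.51279579 155.42969318]]
[157 156 156 156 157 155 156 156 156 156 155 157 162 110  22   2  21  29
  32  31  31  31  30  29  29  29  30  29  30  29]
[108.69525355   1.86664951]
```

Request:
jog_arm:
  motion:
    - {"offset": [0.02, 0.0019, 0], "turn": [0, 0, 0.015]}
    - {"offset": [0.03, 0, 0], "turn": [0, 0, 0]}
    - {"offset": [0.03, 0, 0], "turn": [0, 0, 0]}
    - {"offset": [0.02, 0, 0], "turn": [0, 0, 0]}
    - {"offset": [0.0094, 0, 0], "turn": [0, 0, 0]}
    - {"offset": [0, 0, 0.02], "turn": [0, 0, 0]}
    - {"offset": [0, 0, 0.025], "turn": [0, 0, 0]}
    - {"offset": [0, 0, 0.018], "turn": [0, 0, 0]}
    - {"offset": [0, 0, 0.008], "turn": [0, 0, 0]}
    - {"offset": [0, 0, 0], "turn": [0, 0, 0]}

```text
time_s: 11.18
position: [530.5, -243.8, 73.5]
ee_rot: [-0.0, 0.942, -0.336, -0.0]
wrist_force: [0.4, -0.5, -1.8]
opening: 0.503
finger_force: 25.0
```

```bash
python3 - <<'E'
from h import *
s=get_state();T=tool(s);i=grab_frame("wrist");cv2.imwrite("pics/w3.png",i)
print(s["time_s"],T[:3,3],np.degrees(np.arctan2(T[1,0],T[0,0])))
# expected outlines: plinth bottom arc (red), recess rim (green)
j=i.copy();a=np.radians(np.arange(-120,121,2))
z=T[2,3]-45
ax=T@[-.7,0,0,1]
L=lambda r,z,a,c:np.c_[c[0]+r*np.cos(a),c[1]+r*np.sin(a),np.full(len(a),z)]
t=np.arctan2(T[1,0],T[0,0])
for Q,col in((L(40,z,a+t,ax),(0,0,255)),(L(46,18,a+t,(531.2,-242.2)),(0,255,0)),(L(66,18,a+t,(531.2,-242.2)),(255,0,0))):
    cv2.polylines(j,[proj("wrist",Q,T).astype(np.int32).reshape(-1,1,2)],False,col,1)
cv2.imwrite("pics/w3o.png",np.hstack([i[0:300,130:510],j[0:300,130:510]]))
k=grab_frame("scene")[195:295,170:280];cv2.imwrite("pics/s3.png",cv2.resize(k,(660,600),interpolation=3))
E
```

```text
11.175 [ 530.47020013 -243.80479127   73.48388455] -39.25518575592473
```

View pics/w3o.png

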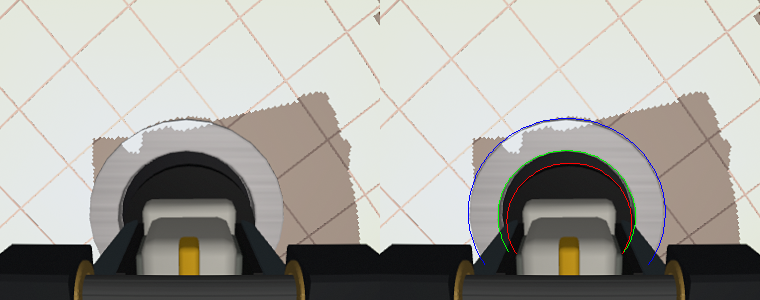

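The plinth's outline (centre px 189) sits slightly right of the stand's axis (px 186.5), which agrees with the computed -1.7 mm in tool y. I'll correct that and lower gently.

Request:
jog_arm:
  motion:
    - {"offset": [0.0002, -0.0017, 0], "turn": [0, 0, 0]}
    - {"offset": [0, 0, 0.004], "turn": [0, 0, 0]}
    - {"offset": [0, 0, 0.005], "turn": [0, 0, 0]}
    - {"offset": [0, 0, 0.004], "turn": [0, 0, 0]}
    - {"offset": [0, 0, 0.003], "turn": [0, 0, 0]}
    - {"offset": [0, 0, 0.002], "turn": [0, 0, 0]}
    - {"offset": [0, 0, 0.001], "turn": [0, 0, 0]}
    - {"offset": [0, 0, 0.0005], "turn": [0, 0, 0]}
    - {"offset": [0, 0, 0], "turn": [0, 0, 0]}

```text
time_s: 12.4
position: [532.0, -242.9, 54.5]
ee_rot: [0.0, 0.942, -0.336, 0.0]
wrist_force: [0.2, -0.3, -1.6]
opening: 0.503
finger_force: 25.0
```

Request:
jog_arm:
  motion:
    - {"offset": [0, 0, 0.0005], "turn": [0, 0, 0]}
    - {"offset": [0, 0, 0.0005], "turn": [0, 0, 0]}
    - {"offset": [0, 0, 0], "turn": [0, 0, 0]}
    - {"offset": [0, 0, 0], "turn": [0, 0, 0]}

```text
time_s: 12.9
position: [532.0, -242.8, 53.4]
ee_rot: [-0.0, 0.942, -0.336, 0.0]
wrist_force: [0.7, -1.2, -1.6]
opening: 0.502
finger_force: 25.0
```

Request:
jog_arm:
  motion:
    - {"offset": [0, 0, 0.0003], "turn": [0, 0, 0]}
    - {"offset": [0, 0, 0.0003], "turn": [0, 0, 0]}
    - {"offset": [0, 0, 0], "turn": [0, 0, 0]}

```text
time_s: 13.28
position: [532.0, -242.8, 53.0]
ee_rot: [-0.0, 0.942, -0.336, -0.0]
wrist_force: [-1.7, 1.3, 3.5]
opening: 0.505
finger_force: 25.0
```

The force changed from -1.6 to +3.5 N at exactly the expected height, so the bust is on the floor. Releasing and lifting off.

Request:
jog_arm:
  motion:
    - {"offset": [0, 0, 0], "turn": [0, 0, 0]}
    - {"offset": [0, 0, 0], "turn": [0, 0, 0]}
    - {"offset": [0, 0, 0], "turn": [0, 0, 0]}
    - {"offset": [0, 0, 0], "turn": [0, 0, 0]}
    - {"offset": [0, 0, 0], "turn": [0, 0, 0]}
    - {"offset": [0, 0, 0], "turn": [0, 0, 0]}
  fingers: 0.09

```text
time_s: 14.02
position: [532.0, -242.8, 52.8]
ee_rot: [-0.0, 0.942, -0.336, 0.0]
wrist_force: [-0.1, 0.3, -0.1]
opening: 0.988
finger_force: 0.0
```

Request:
jog_arm:
  motion:
    - {"offset": [0, 0, -0.01], "turn": [0, 0, 0]}
    - {"offset": [0, 0, -0.02], "turn": [0, 0, 0]}
    - {"offset": [0, 0, -0.03], "turn": [0, 0, 0]}
    - {"offset": [0, 0, -0.03], "turn": [0, 0, 0]}
    - {"offset": [0, 0, -0.03], "turn": [0, 0, 0]}
    - {"offset": [0, 0, -0.03], "turn": [0, 0, 0]}
    - {"offset": [0, 0, 0], "turn": [0, 0, 0]}

```text
time_s: 14.9
position: [533.3, -243.5, 206.6]
ee_rot: [0.0, 0.942, -0.336, 0.003]
wrist_force: [0.0, -0.2, 0.0]
opening: 0.988
finger_force: 0.0
```

```bash
python3 - <<'E'
from h import *
s=get_state();T=tool(s);i=grab_frame("wrist");cv2.imwrite("pics/w4.png",i)
print(s["time_s"],T[:3,3],[(np.round(d["xyz"],1),d["conf"]) for d in mark_of("wrist","hero_head")])
r=rect("wrist",i,531,-242,20,80,380,T=T)
k=cv2.resize(grab_frame("scene")[185:285,170:280],(418,380),interpolation=3)
cv2.imwrite("pics/w4r.png",np.hstack([r,k[:, :410]]))
E
```

```text
14.9 [ 533.27285326 -243.45160924  206.61115284] [(array([ 530.9, -242.4,   74.3]), 0.95)]
```

View pics/w4r.png

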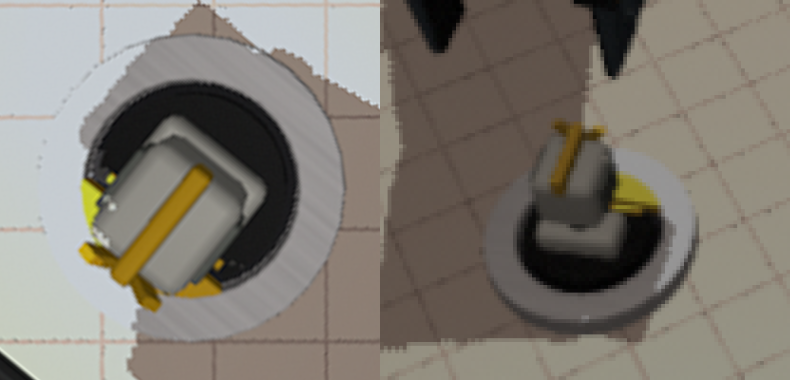

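The bust stands upright in the recess, with its flat along the yellow block and a gap all round. The head point reads (531,-242,74), against an expected height of 72.

```bash
python3 -c "
from plant import *
print(finish_job())"
```

```text
the job is handed in; nothing more can be done
None
```

The white bust is set home in the recess, upright with its flat against the yellow side, released and handed in at about 15 s; the arm never went near the tan and blue busts.

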